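Load the column reader and start it

TASK

Load the column reader and start a reading: set the carriage fully home with its three ball feet in the reader's cone, groove and flat seats, tail under the keeper's end, so that it holds the seat pin down, and swing the keeper right across its tail. Then take every column from the stand and lay it on its side in a cradle of its own on the carriage, so that it holds that cradle's pin down, and only when all are in press the start button and let it spring back. Leave the timer, the bottle and the beaker where they are.

Things in the scene. Friction and masses are not known exactly. Their poses are not given: they have to be found in the camera images.
- reader: white box 215 x 280 x 40 mm fixed to the bench; origin under it on the bench, x towards the keeper's end. On its deck (z = 40 mm) three steel seats, (x, y) mm: 45 degree cone at (-47, 112), 45 degree V groove along y at (-47, -112), both 10 mm high with 20 mm wide mouths, and a flat pad 3.3 mm high at (95, 0). Start button at (-84, 0)
- seat_frame (a point): where the carriage's origin rests when it is home: (0, 0, 43.3) mm in the reader's frame, the carriage's axes then along the reader's. Ball feet within about 6 mm of their seats slide in by themselves
- seat_pin (a joint): spring pin in the reader's deck at (70, 0) mm that senses the carriage: 0 up, about 0.005 (m) when the carriage is home; at most 0.007; takes about 1 N
- keeper (a joint): flat steel arm, 6 mm thick, swinging about an upright axis at (97, 50) mm in the reader's frame, underside 69.8 mm above the bench: 0 to 0.5 rad open (at 0 along the reader's +x), 1.57 square across the carriage's tail, stop 1.60; grows clockwise from above. Stays where left; about 1 N at the knob turns it. Passes 2.5 mm over the tail of a carriage that is home, else strikes it
- keeper_knob (a point): middle of the black upright knob on the keeper's arm, 44 mm from the pivot, 15 mm thick, from 16 mm below this point to 12 mm above it; hold it from above, it can turn in the grip
- start_button (a joint): round start button, 22 mm across, on the reader's deck at the robot's side: 0 up, 0.005 (m) fully pressed with 4 N; springs back
- start_button_top (a point): centre of the start button's top face; press straight down
- carriage: open aluminium frame 164 x 246 x 68 mm, 0.8 kg, on three 16 mm ball feet at (-47, 112), (-47, -112), (95, 0) mm; origin between them at the balls' undersides. Cross bars at x = -47 and 47 mm carry four V cradles; a 24 mm wide spine along x, top at z = 24 mm, ends as the tail at x = 109. Black handle bar along x: 62 x 14 x 12 mm, middle at (6, 0, 62) mm near the centre of mass, 32 mm free under it
- stand: grey stand, 62 x 246 mm, 74 mm high, on a 76 x 260 mm foot, fixed; origin under its centre, row along y. A top plate 10 mm thick with four 22 mm square holes at y = 96, 32, -32, -96 mm over shallow pockets, floor 14 mm above the bench; columns stand upright in some, upright or leaning by up to 12 degrees in the loose holes, and are drawn straight up
- timer: white timer, 60 x 66 x 18 mm, on the bench: not to be disturbed
- bottle: amber bottle, 58 mm across, 117 mm tall: not to be disturbed
- beaker: small glass beaker, 55 mm across, 70 mm tall: not to be disturbed
- cradle_0 (a point): middle of cradle 0, at (0, 98, 50) mm of the carriage: here lies the middle of a column's axis, along the carriage's x, when it rests in the two 90 degree V supports (8 mm thick, 47 mm either side of this point along x, mouths 25 mm wide, tops 5 mm above this point). Free space between the supports, down to the deck
- pin_0 (a joint): spring pin in the V support of cradle 0 on the tail side: 0 up, about 0.004 (m) when a column lies in the cradle; at most 0.006; takes about 0.3 N
- cradle_1 (a point): middle of cradle 1, at (0, 42, 50) mm of the carriage: here lies the middle of a column's axis, along the carriage's x, when it rests in the two 90 degree V supports (8 mm thick, 47 mm either side of this point along x, mouths 25 mm wide, tops 5 mm above this point). Free space between the supports, down to the deck
- pin_1 (a joint): spring pin in the V support of cradle 1 on the tail side: 0 up, about 0.004 (m) when a column lies in the cradle; at most 0.006; takes about 0.3 N
- cradle_2 (a point): middle of cradle 2, at (0, -42, 50) mm of the carriage: here lies the middle of a column's axis, along the carriage's x, when it rests in the two 90 degree V supports (8 mm thick, 47 mm either side of this point along x, mouths 25 mm wide, tops 5 mm above this point). Free space between the supports, down to the deck
- pin_2 (a joint): spring pin in the V support of cradle 2 on the tail side: 0 up, about 0.004 (m) when a column lies in the cradle; at most 0.006; takes about 0.3 N
- cradle_3 (a point): middle of cradle 3, at (0, -98, 50) mm of the carriage: here lies the middle of a column's axis, along the carriage's x, when it rests in the two 90 degree V supports (8 mm thick, 47 mm either side of this point along x, mouths 25 mm wide, tops 5 mm above this point). Free space between the supports, down to the deck
- pin_3 (a joint): spring pin in the V support of cradle 3 on the tail side: 0 up, about 0.004 (m) when a column lies in the cradle; at most 0.006; takes about 0.3 N
- column_a_mid (a point): steel column a (all alike; may be absent), 177 mm long with blue end plugs, 0.16 kg: middle of its axis, z along the axis (either end may point either way). Tube 11.2 mm across; hexagonal end fittings, 16 to 19 mm across, from 59 to 79 mm either side of this point. In the stand this point is 93 mm above the bench
- column_b_mid (a point): steel column b (all alike; may be absent), 177 mm long with blue end plugs, 0.16 kg: middle of its axis, z along the axis (either end may point either way). Tube 11.2 mm across; hexagonal end fittings, 16 to 19 mm across, from 59 to 79 mm either side of this point. In the stand this point is 93 mm above the bench
- column_c_mid (a point): steel column c (all alike; may be absent), 177 mm long with blue end plugs, 0.16 kg: middle of its axis, z along the axis (either end may point either way). Tube 11.2 mm across; hexagonal end fittings, 16 to 19 mm across, from 59 to 79 mm either side of this point. In the stand this point is 93 mm above the bench
- column_d_mid (a point): steel column d (all alike; may be absent), 177 mm long with blue end plugs, 0.16 kg: middle of its axis, z along the axis (either end may point either way). Tube 11.2 mm across; hexagonal end fittings, 16 to 19 mm across, from 59 to 79 mm either side of this point. In the stand this point is 93 mm above the bench

How it is judged:
On the way, in this order (a step that is already met when the one before it is completed fails the run):
1. the carriage is home in its three seats and holds the seat pin down (distance between carriage and seat_frame below 0.006 m and angle between the x axis of carriage and the x axis of reader, either way round below 0.05 rad and angle between the z axis of carriage and the z axis of reader, either way round below 0.04 rad and value of joint seat_pin above 0.003 m), for 0.3 s.
2. the keeper is swung across the tail of the seated carriage (all of step 1 and value of joint keeper above 1.3 rad), for 0.2 s.
3. every column lies in a cradle of its own and holds its pin down (all of step 1 and ((distance between column_a_mid and cradle_0 below 0.014 m and angle between the z axis of column_a_mid and the x axis of carriage, either way round below 0.12 rad and value of joint pin_0 above 0.002 m) or (distance between column_a_mid and cradle_1 below 0.014 m and angle between the z axis of column_a_mid and the x axis of carriage, either way round below 0.12 rad and value of joint pin_1 above 0.002 m) or (distance between column_a_mid and cradle_2 below 0.014 m and angle between the z axis of column_a_mid and the x axis of carriage, either way round below 0.12 rad and value of joint pin_2 above 0.002 m) or (distance between column_a_mid and cradle_3 below 0.014 m and angle between the z axis of column_a_mid and the x axis of carriage, either way round below 0.12 rad and value of joint pin_3 above 0.002 m)) and ((distance between column_b_mid and cradle_0 below 0.014 m and angle between the z axis of column_b_mid and the x axis of carriage, either way round below 0.12 rad and value of joint pin_0 above 0.002 m) or (distance between column_b_mid and cradle_1 below 0.014 m and angle between the z axis of column_b_mid and the x axis of carriage, either way round below 0.12 rad and value of joint pin_1 above 0.002 m) or (distance between column_b_mid and cradle_2 below 0.014 m and angle between the z axis of column_b_mid and the x axis of carriage, either way round below 0.12 rad and value of joint pin_2 above 0.002 m) or (distance between column_b_mid and cradle_3 below 0.014 m and angle between the z axis of column_b_mid and the x axis of carriage, either way round below 0.12 rad and value of joint pin_3 above 0.002 m)) and ((distance between column_c_mid and cradle_0 below 0.014 m and angle between the z axis of column_c_mid and the x axis of carriage, either way round below 0.12 rad and value of joint pin_0 above 0.002 m) or (distance between column_c_mid and cradle_1 below 0.014 m and angle between the z axis of column_c_mid and the x axis of carriage, either way round below 0.12 rad and value of joint pin_1 above 0.002 m) or (distance between column_c_mid and cradle_2 below 0.014 m and angle between the z axis of column_c_mid and the x axis of carriage, either way round below 0.12 rad and value of joint pin_2 above 0.002 m) or (distance between column_c_mid and cradle_3 below 0.014 m and angle between the z axis of column_c_mid and the x axis of carriage, either way round below 0.12 rad and value of joint pin_3 above 0.002 m)) and ((distance between column_d_mid and cradle_0 below 0.014 m and angle between the z axis of column_d_mid and the x axis of carriage, either way round below 0.12 rad and value of joint pin_0 above 0.002 m) or (distance between column_d_mid and cradle_1 below 0.014 m and angle between the z axis of column_d_mid and the x axis of carriage, either way round below 0.12 rad and value of joint pin_1 above 0.002 m) or (distance between column_d_mid and cradle_2 below 0.014 m and angle between the z axis of column_d_mid and the x axis of carriage, either way round below 0.12 rad and value of joint pin_2 above 0.002 m) or (distance between column_d_mid and cradle_3 below 0.014 m and angle between the z axis of column_d_mid and the x axis of carriage, either way round below 0.12 rad and value of joint pin_3 above 0.002 m))), for 0.3 s.
4. the start button is pressed with all columns and the carriage in place (all of step 3 and value of joint start_button above 0.003 m and value of joint keeper above 1.3 rad).
At the end, for the whole second after the job is handed in: carriage home (within 6 mm and 0.05 rad, seat pin over 3 mm down), keeper past 1.3 rad, every present column in a cradle (within 14 mm and 0.12 rad) with its pin over 2 mm down, start button pressed after all that and back up, all at rest (all of step 3 and value of joint keeper above 1.3 rad and value of joint start_button below 0.0015 m and linear speed of carriage below 0.02 m/s); the robot touches nothing.
It fails at once if the timer is knocked away (distance of timer from where it was at the start of the episode above 0.03 m).
It fails at once if the bottle is knocked away (distance of bottle from where it was at the start of the episode above 0.03 m).
It fails at once if the beaker is knocked away (distance of beaker from where it was at the start of the episode above 0.03 m).
Of column_a, column_b, column_c, column_d only 3 to 4 are there at a start; the rules pass over those that are not, and their reading is None.
At some moment in a run one of column_a, column_b, column_c, column_d may be knocked a few centimetres aside while the robot is not near it.
Once in a run the grip may slacken for a moment while it holds something.
It also fails if it takes over 210 s, if anything falls off the work surface, if the arm or the gripper's body presses on something with over 40 N, if the wrist force passes 120 N, or if a joint passes its speed limit or range.

ROBOT

A 6-joint arm with a two-finger parallel gripper is mounted at the origin on a cart in front of the work surface, level with it; the furniture and walls round the work are solid. World frame = base frame: x ahead of the robot, y to its left, z up, the work surface at z = 0. Lengths are in m, angles in rad, forces in N, time in s.
With the tool pointing down it reaches from about 0.275 to 0.875 m from the base axis. Payload 12.5 kg.
Tool frame: the origin (TCP) lies at the very end of the fingers, on their centre line; the grasp point (between the pads) lies 19 mm behind it; z points along the fingers, y is the line along which they close (so a half turn about z gives the same grasp; the last joint's range is limited). The gripper opens to 85 mm and grips with 20 to 120 N. Pads are 22 mm wide; open, the fingers measure 114 mm over their backs; the gripper's body (76 mm by 85 mm) begins 54 mm behind the grasp point. The pads swing forward as they close: fully open they stand 13 mm farther back than shut.
Start: joints at [-1.426, 0.351, 1.652, -0, 1.139, -0.085], TCP at [0.125, -0.536, 0.231] pointing down, gripper open.
Joint ranges: [-2.75, 2.75], [-0.79, 2.1], [0.01, 2.65], [-1.57, 4.71], [0.07, 3.14], [-2.87, 2.87]. Speed limits (rad/s): [2.22, 2.22, 2.79, 3.14, 3.14, 3.14].

INTERFACE

Orientations are given as a 3x3 rotation matrix whose columns are the frame's x, y, z axes.
In Python, from bench import manip gives the robot as it stands. Calls block until the motion is done:
- manip.move_ptp(position, orientation): joint-space move of the TCP to a pose.
- manip.move_l(position, attitude=None, max_speed=0.15): straight line of the TCP; attitude=None keeps the orientation; max_speed is the mean speed in m/s.
- manip.move_j(angles): joint-space move.
- manip.set_gripper(opening, effort=None): opening from 0.0 (shut) to 1.0 (fully open); effort is the grip in N (None keeps the last); returns when the fingers have stopped.
- manip.dwell(seconds).
- manip.inverse_kinematics(position, orientation): joint angles nearest the present ones, or None.
- manip.grab_frame(name): name is "scene" or "top" or "wrist"; returns (picture, depth): 384x512x3 uint8, red, green, blue; 384x512 float32, m along the optical axis (not along the pixel's ray), 0 where there is no reading.
- manip.get_calibration(name): a dict with "camera_matrix" (3x3 intrinsics, pixels), "R" (3x3) and "t" (3): a world point X has camera coordinates R X + t. Camera axes: x right, y down, z forward; pixel columns grow to the right and rows downward; lengths in m; the calibration is good to about 2 mm. A picture is of the moment at which its call begins: read the wrist's pose just before it. get_calibration takes no time and is no camera call; for the wrist camera it gives the pose at the moment of the call.
A pose or a line that the arm cannot do raises manip.Unreachable and nothing moves.
- manip.sign_off(): hands the job in; it is judged then, once.
Trained networks look in the newest picture that a camera, given by its name, has taken for a name from the list of things; names that differ only in an ending like _2 or _b are one class to them, and where a whole thing is asked for, a point or a joint stands for the part that bears it (a point fixed in the world has none). Each returns a list of dicts, best first, with "confidence" (0 to 1); they miss things now and then, are a little off and sometimes report something else, mostly with a low value. They report only what shows in the picture. A call takes as long as a camera call.
- manip.look_for(camera, name): "at" ([x, y, z] in m, in world coordinates, good to about 4 mm: the middle of the surface that is visible of it).
Readings, each from a call of its own:
- manip.current_time(): time.
- manip.current_qpos(): joint angles.
- manip.current_joint_vel(): joint speeds.
- manip.current_joint_torque(): joint torques, N m.
- manip.current_ee_pos(): TCP position.
- manip.current_tcp_rot(): TCP orientation.
- manip.current_force(): force on the tool from outside, world axes, zero at the start.
- manip.current_ft_torque(): the same for the moment, N m.
- manip.current_grip_width(): opening from 0.0 (shut) to 1.0 (fully open).
- manip.current_grip_force(): force on a finger pad.
Only numpy, scipy, OpenCV 4.12 (cv2) and the standard library are available. Lean on these libraries where they do the work, as an engineer would, in place of code of your own. Each camera call takes 0.05 s, during which the arm holds its last target. There are 200 camera calls.

## Working session

There is one attempt and no reset: what is moved stays moved. The work goes in short steps, each a Python script; the robot and the scene stay as the last script left them, time stands still between calls to the robot, and variables do not carry over. Pictures are saved under pics/ and viewed, at most 14 in all, crops included, and the job is handed in when it is done.

```bash
ls; mkdir -p pics
python3 - <<'E'
from bench import manip as m
import cv2,numpy as np
for c in("scene","top"):
    p,d=m.grab_frame(c); cv2.imwrite(f"pics/{c}0.png",cv2.resize(p[:,:,::-1],(800,600),interpolation=cv2.INTER_CUBIC)); np.savez(f"{c}0.npz",p=p,d=d)
    k=m.get_calibration(c); print(c,k)
    for n in("reader","carriage","stand","timer","bottle","beaker","keeper_knob","start_button_top","column_a_mid"):
        print(n,[(np.round(r["at"],3).tolist(),round(r["confidence"],2)) for r in m.look_for(c,n)][:6])
print(m.current_time(),m.current_grip_width())
E
```

```text
bench.py
pics
scene {'camera_matrix': array([[482.40658376,   0.        , 261.26731998],
       [  0.        , 482.40658376, 194.19706038],
       [  0.        ,   0.        ,   1.        ]]), 'R': array([[ 0.67681895, -0.73597036, -0.01624001],
       [-0.36020305, -0.31185216, -0.87920532],
       [ 0.64200458,  0.60091252, -0.47616622]]), 't': array([-0.42919213,  0.25638012,  1.3928553 ])}
reader [([0.501, 0.203, 0.04], 0.66)]
carriage [([0.677, -0.108, 0.02], 0.61)]
stand [([0.484, -0.428, 0.031], 0.82)]
timer [([0.606, 0.334, 0.079], 0.64)]
bottle [([0.689, -0.348, 0.069], 0.98), ([0.487, -0.449, 0.112], 0.59)]
beaker [([0.635, -0.438, 0.041], 0.97)]
keeper_knob [([0.602, 0.33, 0.074], 0.56)]
start_button_top []
column_a_mid [([0.5, 0.201, 0.044], 0.41)]
top {'camera_matrix': array([[452.48616502,   0.        , 244.44996195],
       [  0.        , 452.48616502, 191.66480924],
       [  0.        ,   0.        ,   1.        ]]), 'R': array([[ 0.01103901, -0.9998609 , -0.01250299],
       [-0.99684841, -0.0100217 , -0.07869439],
       [ 0.07855815,  0.0133323 , -0.99682038]]), 't': array([-0.04310019,  0.58485894,  1.33628164])}
reader [([0.481, 0.295, 0.043], 0.65), ([0.661, -0.446, 0.032], 0.25)]
carriage [([0.684, -0.073, 0.026], 0.76), ([0.595, 0.344, 0.076], 0.37)]
stand [([0.487, -0.34, 0.078], 0.94)]
timer [([0.704, 0.373, 0.014], 0.69)]
bottle [([0.697, -0.324, 0.086], 0.68)]
beaker [([0.658, -0.443, 0.035], 0.82)]
keeper_knob [([0.595, 0.336, 0.078], 0.68), ([0.696, -0.322, 0.086], 0.34)]
start_button_top [([0.683, -0.068, 0.021], 0.47), ([0.397, 0.309, 0.057], 0.39)]
column_a_mid [([0.482, -0.251, 0.17], 0.53)]
1.0 1.0047391914710557
```

View pics/scene0.png

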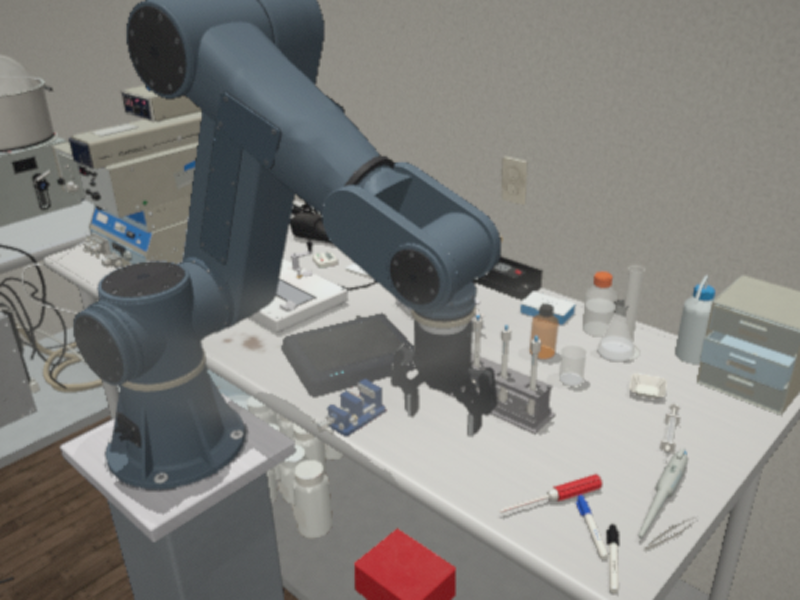

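View pics/top0.png

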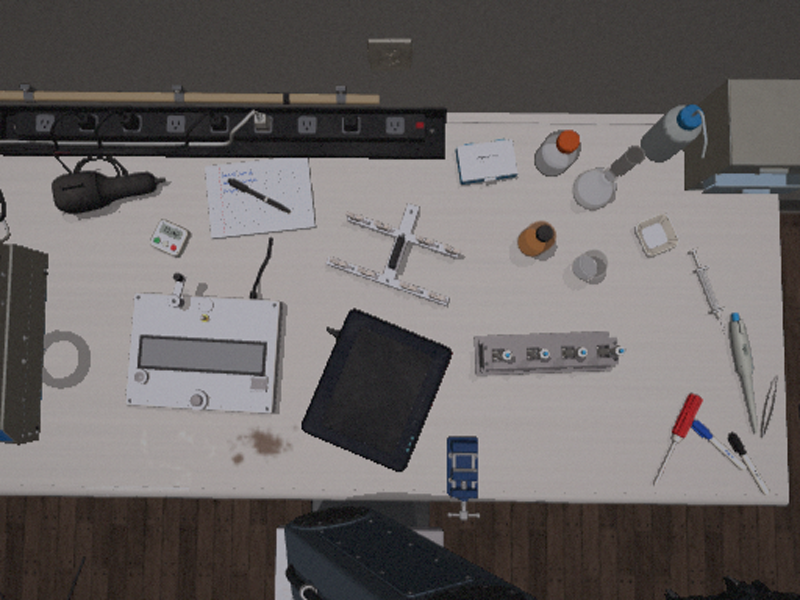

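The scene view is mostly hidden by the arm. In the top view (800 px wide) I can see:
- **Reader:** (205,352), with the keeper knob at (179,280), open, and the start button at (198,400).
- **Carriage:** (397,253), tail up at (410,210).
- **Stand:** four columns at (507,355), (545,354), (581,352) and (620,350). The last one leans.
- **Others:** timer at (170,237), bottle at (537,238), beaker at (590,266).

```bash
cat > h.py <<'E'
from bench import manip as m
import cv2,numpy as np
def down(a):  # tool down, tool y (closing line) at angle a from world x
    y=np.array([np.cos(a),np.sin(a),0]);z=np.array([0,0,-1.]);return np.c_[np.cross(y,z),y,z]
def cloud(d,k):
    K=k["camera_matrix"];v,u=np.mgrid[:d.shape[0],:d.shape[1]]
    P=np.dstack([(u-K[0,2])/K[0,0]*d,(v-K[1,2])/K[1,1]*d,d])
    return (P-k["t"])@k["R"]
def atz(u,v,z,k):
    K=k["camera_matrix"];r=np.linalg.inv(K)@[u,v,1];r=k["R"].T@r;c=-k["R"].T@k["t"];return c+r*(z-c[2])/r[2]
def shot(c,name=None,scale=1.5625):
    k=m.get_calibration(c);p,d=m.grab_frame(c)
    if name: cv2.imwrite(f"pics/{name}.png",cv2.resize(p[:,:,::-1],None,fx=scale,fy=scale,interpolation=cv2.INTER_CUBIC)); np.savez(name+".npz",p=p,d=d,**k)
    return p,d,k
def rect(mask,W):
    q=W[mask][:,:2].astype(np.float32);return cv2.minAreaRect(q*1000),len(q)
E
python3 - <<'E'
from h import *
f=np.load("top0.npz");k=m.get_calibration("top");W=cloud(f["d"],k);z=W[...,2]
def box(x0,x1,y0,y1,z0,z1):return (W[...,0]>x0)&(W[...,0]<x1)&(W[...,1]>y0)&(W[...,1]<y1)&(z>z0)&(z<z1)
print("reader",rect(box(.35,.62,.15,.5,.034,.046),W))
print("stand",rect(box(.4,.58,-.55,-.15,.068,.080),W))
print("carr>14",rect(box(.55,.82,-.22,.08,.012,.075),W))
b=box(.55,.82,-.22,.08,.057,.075);print("handle",rect(b,W),z[b].mean())
b=box(.55,.82,-.22,.08,.045,.057);print("V tops",rect(b,W),z[b].mean())
b=box(.4,.58,-.55,-.15,.15,.25);n,l,s,c=cv2.connectedComponentsWithStats(b.astype(np.uint8))
for i in range(1,n):print("col",s[i,4],W[l==i].mean(0).round(4))
b=box(.5,.7,.25,.4,.06,.1);print("knob",rect(b,W),W[b].mean(0),z[b].max())
b=box(.35,.65,-.17,.15,.003,.06);print("tablet",rect(b,W),np.percentile(z[b],[5,50,95]))
E
cat > w1.py <<'E'
from h import *
print(m.inverse_kinematics([.66,-.1,.3],down(0.)),m.inverse_kinematics([.66,-.1,.3],down(np.pi/2)),m.inverse_kinematics([.66,-.1,.3],down(-np.pi/2)))
print(down(-np.pi/2),m.current_tcp_rot().round(2),m.get_calibration("wrist"))
E
python3 w1.py
```

```text
reader (((481.1767578125, 302.5954895019531), (281.1312255859375, 215.05874633789062), 87.27493286132812), 6019)
stand (((486.9505920410156, -346.19781494140625), (49.97850036621094, 245.96470642089844), 2.756441831588745), 1113)
carr>14 (((672.9210205078125, -89.13665771484375), (219.99139404296875, 315.371826171875), 17.191181182861328), 1302)
handle (((662.0596923828125, -73.88397216796875), (200.35394287109375, 100.44628143310547), 71.21292114257812), 123) 0.06584161855622608
V tops (((667.926513671875, -60.136085510253906), (230.75599670410156, 102.53125762939453), 71.42052459716797), 219) 0.05097222862974505
col 48 [ 0.4917 -0.4399  0.1713]
col 42 [ 0.4852 -0.3132  0.1718]
col 47 [ 0.4885 -0.3764  0.171 ]
col 41 [ 0.482  -0.2497  0.1723]
knob (((574.7616577148438, 333.53277587890625), (87.0491714477539, 43.60440444946289), 24.318359375), 122) [0.58756065 0.3404745  0.07776217] 0.09899766198764803
tablet (((500.08734130859375, -9.837722778320312), (299.9880676269531, 319.7436218261719), 0.09786003828048706), 6427) [0.00366248 0.0365606  0.04281841]
[-2.20087389e-01  5.19714729e-
[... 179 characters left out ...]
9e-01  5.19714729e-01  1.22715345e+00 -4.44089210e-16
  1.39472447e+00  1.35070894e+00]
[[ 1.000000e+00  6.123234e-17  0.000000e+00]
 [ 6.123234e-17 -1.000000e+00  0.000000e+00]
 [ 0.000000e+00  0.000000e+00 -1.000000e+00]] [[ 0.97  0.23  0.  ]
 [ 0.23 -0.97 -0.  ]
 [ 0.    0.   -1.  ]] {'camera_matrix': array([[321.61686565,   0.        , 256.56274248],
       [  0.        , 321.61686565, 186.42702328],
       [  0.        ,   0.        ,   1.        ]]), 'R': array([[ 2.26404564e-01, -9.74033333e-01,  2.00666661e-04],
       [-9.30456335e-01, -2.16214574e-01,  2.95807822e-01],
       [-2.88083291e-01, -6.71589524e-02, -9.55247451e-01]]), 't': array([-0.54899648, -0.03700754,  0.37946076])}
```

```bash
cat > w1.py <<'E'
from h import *
R=down(np.radians(-108))
for i,(x,y) in enumerate([(.60,-.05),(.66,-.09)]):
    m.move_ptp([x,y,.27],R); m.dwell(.2)
    p,d,k=shot("wrist",f"car{i}"); print(i,(-k["R"].T@k["t"]).round(3))
    for n in("carriage","cradle_0"):print(n,[(np.round(r["at"],3).tolist(),round(r["confidence"],2)) for r in m.look_for("wrist",n)][:6])
    W=cloud(d,k);z=W[...,2]
    A=(abs(W[...,0]-.68)<.16)&(abs(W[...,1]+.08)<.17)
    for a,b in((.066,.071),(.045,.057),(.02,.03)):
        q=A&(z>a)&(z<b);print(a,rect(q,W),W[q].mean(0).round(4),W[q].min(0).round(3),W[q].max(0).round(3))
E
python3 w1.py; cp pics/car0.png pics/carA.png
```

```text
0 [ 0.672 -0.073  0.412]
carriage [([0.681, -0.069, 0.022], 0.68)]
cradle_0 [([0.683, -0.069, 0.025], 0.79)]
0.066 (((674.9964599609375, -63.908782958984375), (13.336708068847656, 60.7997932434082), 71.06568908691406), 719) [ 0.6759 -0.0641  0.0673] [ 0.646 -0.079  0.066] [ 0.705 -0.049  0.07 ]
0.045 (((669.5252685546875, -61.95539855957031), (230.6932373046875, 102.59982299804688), 71.264892578125), 1827) [ 0.6761 -0.064   0.0505] [ 0.585 -0.187  0.045] [0.754 0.063 0.056]
0.02 (((640.8020629882812, -58.052093505859375), (253.50537109375, 244.69607543945312), 89.17868041992188), 5928) [ 0.666  -0.0598  0.0236] [ 0.52  -0.185  0.02 ] [0.763 0.07  0.03 ]
1 [ 0.732 -0.112  0.413]
carriage [([0.682, -0.069, 0.021], 0.59)]
cradle_0 [([0.686, -0.075, 0.024], 0.7)]
0.066 (((675.5932006835938, -63.943206787109375), (13.222003936767578, 60.927452087402344), 70.96243286132812), 578) [ 0.6762 -0.0641  0.0672] [ 0.646 -0.079  0.066] [ 0.705 -0.05   0.069]
0.045 (((669.6635131835938, -61.593719482421875), (230.9625244140625, 102.43004608154297), 71.32693481445312), 1596) [ 0.6746 -0.0632  0.0504] [ 0.584 -0.187  0.045] [0.755 0.062 0.056]
0.02 (((648.025634765625, -57.49794006347656), (254.87548828125, 255.97915649414062), 89.958740234375), 5716) [ 0.6682 -0.0613  0.0236] [ 0.52  -0.185  0.02 ] [0.776 0.07  0.03 ]
```

View pics/car0.png

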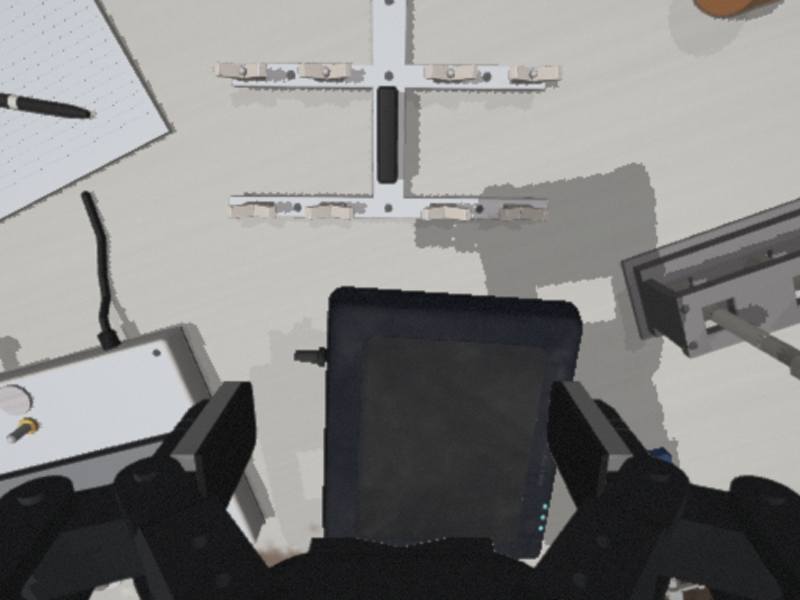

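The handle is at (388,135), the tail points up, and the cradles at (240–535, 70) and (250–525, 212) match the clouds. So the carriage origin is (0.6695, −0.0618) with yaw −18.8°, and the heights agree with the text. Next I measure the reader and then the stand.

```bash
cat > w2.py <<'E'
from h import *
R=down(np.radians(-92.7))
for i,(x,y) in enumerate([(.42,.30),(.48,.33)]):
    m.move_ptp([x,y,.33],R); m.dwell(.2)
    p,d,k=shot("wrist",f"rd{i}"); print(i,(-k["R"].T@k["t"]).round(3))
    for n in("keeper_knob","start_button_top","reader"):print(n,[(np.round(r["at"],3).tolist(),round(r["confidence"],2)) for r in m.look_for("wrist",n)][:6])
    W=cloud(d,k);z=W[...,2]
    A=(abs(W[...,0]-.48)<.2)&(abs(W[...,1]-.3)<.17)
    q=A&(z>.036)&(z<.0415);print("deck",rect(q,W),z[q].mean())
    q=A&(z>.0435)&(z<.0550)
    n,l,s,c=cv2.connectedComponentsWithStats(q.astype(np.uint8))
    for j in range(1,n):
        if s[j,4]>25:print("blob",s[j,4],cv2.minAreaRect(W[l==j][:,:2].astype(np.float32)*1000),W[l==j].mean(0).round(4))
    q=A&(z>.065)&(z<.08);print("arm",rect(q,W),np.median(z[q]))
    q=A&(z>.08)&(z<.12);print("knob",rect(q,W),W[q].mean(0),z[q].max())
E
python3 w2.py
```

```text
0 [0.496 0.297 0.472]
keeper_knob [([0.578, 0.344, 0.079], 0.67)]
start_button_top [([0.395, 0.303, 0.06], 0.5)]
reader [([0.495, 0.299, 0.041], 0.95)]
deck (((483.232421875, 301.38909912109375), (278.876708984375, 212.9827117919922), 87.17332458496094), 32233) 0.03978537658094499
blob 62 ((575.5554809570312, 295.8092346191406), (13.744778633117676, 18.10391616821289), 6.490818500518799) [0.5763 0.2962 0.0441]
blob 29 ((571.146484375, 343.7800598144531), (4.213836193084717, 15.450243949890137), 24.83148193359375) [0.5709 0.3429 0.0495]
blob 45 ((546.6500244140625, 299.0994567871094), (13.943025588989258, 9.945240020751953), 44.80483627319336) [0.5457 0.2989 0.0453]
blob 204 ((434.4771728515625, 191.43923950195312), (30.675138473510742, 12.124632835388184), 87.26729583740234) [0.4356 0.1921 0.0475]
blob 366 ((436.7884216308594, 415.720703125), (28.449481964111328, 27.893762588500977), 84.10214233398438) [0.4369 0.4154 0.0484]
blob 191 ((416.87896728515625, 192.7301025390625), (30.25737190246582, 9.97244930267334), 87.01505279541016) [0.4165 0.193  0.0476]
blob 407 ((394.7733154296875,
[... 1059 characters left out ...]
]
blob 326 ((436.6596984863281, 415.7233581542969), (27.904499053955078, 27.869956970214844), 19.3851375579834) [0.4369 0.4156 0.0482]
blob 178 ((416.9268493652344, 193.12030029296875), (30.054080963134766, 10.545421600341797), 85.66638946533203) [0.4168 0.1936 0.0474]
blob 376 ((394.8692626953125, 305.56085205078125), (36.86635971069336, 36.57267761230469), 38.5521354675293) [0.3978 0.3061 0.0508]
arm (((595.1375732421875, 343.94927978515625), (22.42105484008789, 59.0037956237793), 80.04824829101562), 656) 0.07662552859211619
knob (((600.3388061523438, 340.9565124511719), (14.186563491821289, 53.01057052612305), 74.64753723144531), 207) [0.61501367 0.33648819 0.10004884] 0.10540972818688252
```

View pics/rd0.png

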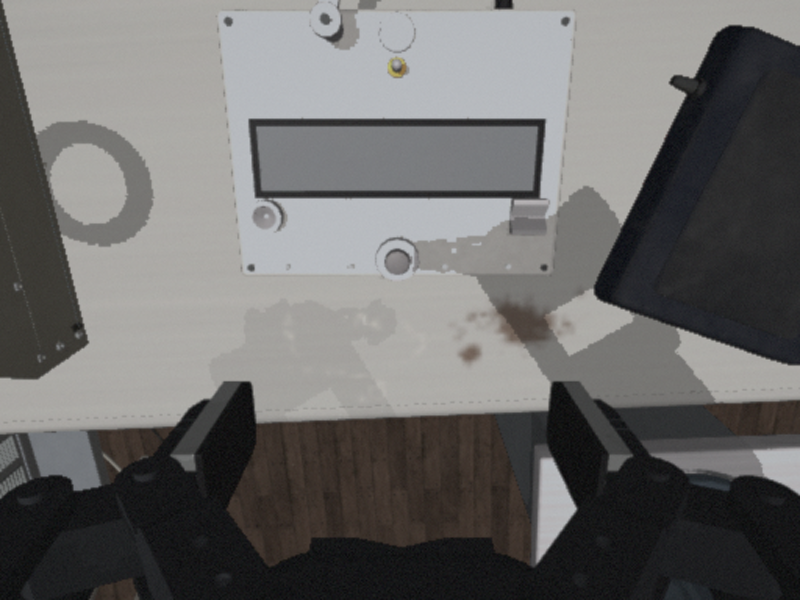

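The cone is at (268,215), the groove at (530,215), the pad at (397,33), the pin at (397,67), the button at (397,260) and the keeper pivot at (325,18). The cone, groove, button and pin all put the reader origin at about (0.4783, 0.3017), yaw −2.8°. The carriage is next.

```bash
cat > w3.py <<'E'
from h import *
f=np.load("rd1.npz");W=cloud(f["d"],f);z=W[...,2];q=(abs(W[...,0]-.61)<.06)&(abs(W[...,1]-.33)<.06)&(z>.097)&(z<.11)
print("knob top",rect(q,W),z[q].max())
a=np.radians(-90-18.8);R=down(a)
m.move_ptp([.6754,-.0638,.15],R)
m.move_l([.6754,-.0638,.044],max_speed=.08)
m.set_gripper(0,90);print("w",m.current_grip_width(),m.current_grip_force(),m.current_force().round(1))
m.move_l([.6754,-.0638,.108],max_speed=.08)
m.dwell(.2);print("w",m.current_grip_width(),m.current_force().round(1))
p,d,k=shot("wrist","lift");W=cloud(d,k);z=W[...,2]
A=(abs(W[...,0]-.68)<.16)&(abs(W[...,1]+.08)<.17)
q=A&(z>.09)&(z<.135);print(rect(q,W),W[q].mean(0),np.percentile(z[q],[5,50,95]))
E
python3 w3.py
```

```text
knob top (((619.0682983398438, 335.78045654296875), (13.644420623779297, 13.340468406677246), 86.77750396728516), 174) 0.10540972818688252
w 0.1432736052832204 87.9161274433136 [ 0.9 -0.1  2. ]
w 0.14312480145360795 [ 0.5  0.5 -9.7]
(((670.5763549804688, -61.187774658203125), (230.75868225097656, 100.72945404052734), 71.07664489746094), 15111) [ 0.69349798 -0.0686839   0.11537528] [0.09417674 0.11431693 0.13083534]
```

View pics/lift.png

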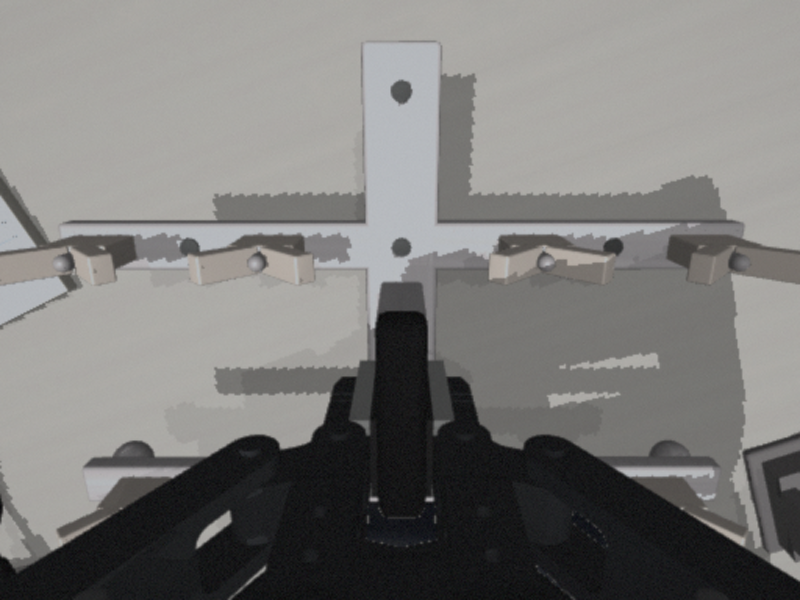

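The carriage is held squarely: the handle is between the pads at (400,400) and the spine is vertical in the picture. I carry it round the keeper and measure it again above the reader.

```bash
cat > w4.py <<'E'
from h import *
a=np.radians(-92.8);R=down(a)
m.move_l([.6754,-.0638,.13],max_speed=.1)
m.move_l([.4843,-.02,.13],R,max_speed=.12)
m.move_l([.4843,.3014,.13],max_speed=.12)
m.dwell(.3);print("w",m.current_grip_width(),m.current_force().round(1),m.current_ee_pos().round(4),m.current_time())
p,d,k=shot("wrist","over");W=cloud(d,k);z=W[...,2]
A=(abs(W[...,0]-.48)<.16)&(abs(W[...,1]-.3)<.17)
q=A&(z>.125)&(z<.146);print(rect(q,W),W[q].mean(0),np.percentile(z[q],[5,50,95]))
q=A&(z>.104)&(z<.114)&(W[...,0]>.54);print("tail",rect(q,W),np.percentile(z[q],[5,50,95]))
E
python3 w4.py
```

```text
w 0.14139319351567944 [-0.1  0.1 -9.9] [0.4843 0.3013 0.13  ] 17.7167
(((479.8714294433594, 302.11492919921875), (230.38223266601562, 101.13229370117188), 86.79418182373047), 8070) [0.51436637 0.30094039 0.13469543] [0.12736521 0.13504826 0.14055921]
tail (((563.212890625, 298.6410217285156), (24.06862449645996, 46.985443115234375), 87.26963806152344), 5026) [0.10787088 0.10900482 0.11018108]
```

```bash
cat > w5.py <<'E'
from h import *
x,y=.4843,.3014
for zz in(.098,.092,.0895,.0880,.0870):
    m.move_l([x,y,zz],max_speed=.04);F=m.current_force();print(zz,F.round(1))
    if F[2]>8:break
m.dwell(.2);m.set_gripper(.4);m.dwell(.3);print(m.current_force().round(1))
m.move_l([x,y,.15],max_speed=.1);m.move_l([.43,.31,.30],max_speed=.2)
p,d,k=shot("wrist","home");W=cloud(d,k);z=W[...,2]
A=(abs(W[...,0]-.48)<.16)&(abs(W[...,1]-.3)<.17)
q=A&(z>.106)&(z<.116);print("handle",rect(q,W),np.median(z[q]))
q=A&(z>.09)&(z<.104)&(W[...,0]<.56);print("V",rect(q,W),z[q].max())
q=A&(z>.06)&(z<.072)&(W[...,0]>.54)&(abs(W[...,1]-.297)<.02);print("tail",rect(q,W),np.percentile(z[q],[5,50,95]))
E
python3 w5.py
```

```text
0.098 [ 0.1 -0.6 -9.6]
0.092 [-0.2 -0.9 -9.4]
0.0895 [ -0.7  -0.2 -10.1]
0.088 [-1.7 -0.8 -5.1]
0.087 [-4.6 -3.6  4.7]
[ 0.  -0.2  0.1]
handle (((483.7785949707031, 300.8485107421875), (13.325246810913086, 60.790714263916016), 87.13873291015625), 857) 0.11036914512430485
V (((477.86688232421875, 301.7019958496094), (231.05970764160156, 102.52185821533203), 87.13025665283203), 1609) 0.09957939800588951
tail (((562.8236083984375, 297.0542297363281), (23.44478988647461, 46.5953483581543), 86.86991119384766), 1090) [0.06544424 0.06679041 0.06813366]
```

View pics/home.png

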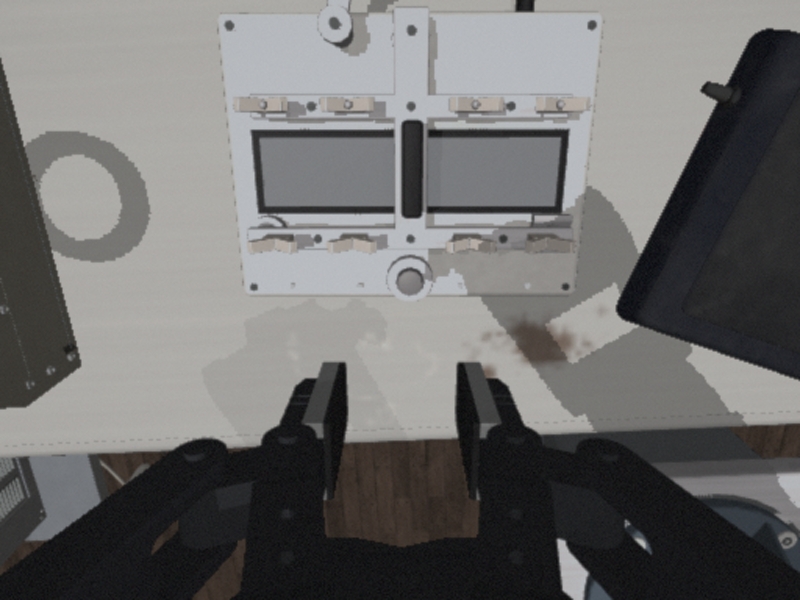

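The carriage is home: the tail is at (411,12), and the handle top is 0.110 and the tail top 0.067, as expected. The keeper is still open at (335,22), so I swing it now.

```bash
cat > w6.py <<'E'
from h import *
R=down(np.radians(-92.8));P=np.array([.5775,.3468]);yaw=np.radians(-2.8);z=.081
def kn(t):return [*(P+.044*np.array([np.cos(yaw-t),np.sin(yaw-t)])),z]
s=np.array([.619,.3358]);t0=yaw-np.arctan2(s[1]-P[1],s[0]-P[0]);print("t0",t0)
m.set_gripper(.45)
m.move_ptp([*s,.18],R);m.move_l([*s,z],max_speed=.1);m.set_gripper(0,25);print(m.current_grip_width(),m.current_force().round(1))
for t in np.linspace(t0,1.57,10)[1:]:
    m.move_l(kn(t),max_speed=.08)
    F=m.current_force();print(round(t,2),F.round(1))
    if np.hypot(*F[:2])>15:break
m.set_gripper(.45);p0=m.current_ee_pos()
m.move_l([p0[0],p0[1],.2],max_speed=.15)
m.move_l([.46,.28,.30],R,max_speed=.3)
p,d,k=shot("wrist","keep");W=cloud(d,k);z=W[...,2]
q=(abs(W[...,0]-.6)<.08)&(abs(W[...,1]-.32)<.08)&(z>.097)&(z<.11);print("knob",rect(q,W));c=W[q].mean(0);print(yaw-np.arctan2(c[1]-P[1],c[0]-P[0]))
q=(abs(W[...,0]-.48)<.07)&(abs(W[...,1]-.3)<.12)&(z>.106)&(z<.116);print("handle",rect(q,W),m.current_time())
E
python3 w6.py
```

```text
t0 0.21023279872356926
0.15935083242252038 [-0.3 -0.8  3.6]
0.36 [1.3 3.1 4.6]
0.51 [2.4 3.8 5.9]
0.66 [2.3 3.6 6. ]
0.81 [1.2 3.  6.4]
0.97 [-0.2  3.   6.5]
1.12 [0.8 3.5 6.2]
1.27 [1.7 3.2 6.3]
1.42 [2.3 1.1 5.9]
1.57 [ 2.8 -2.2  6.5]
knob (((555.1124877929688, 313.15869140625), (141.51657104492188, 66.08526611328125), 88.19853973388672), 269)
1.827484544833619
handle (((484.1618957519531, 301.23907470703125), (13.98816967010498, 61.42255783081055), 87.3242416381836), 797) 29.2667
```

```bash
cat >> h.py <<'E'
def tilt(az,phi):  # tool z tilted phi from straight down towards azimuth az; closing line horizontal, perpendicular to az
    ca,sa=np.cos(az),np.sin(az)
    y=np.array([sa,-ca,0]);z=np.array([np.sin(phi)*ca,np.sin(phi)*sa,-np.cos(phi)]);return np.c_[np.cross(y,z),y,z]
E
cat > w7.py <<'E'
from h import *
r=np.radians
f=np.load("keep.npz");W=cloud(f["d"],f);z=W[...,2];q=(abs(W[...,0]-.59)<.035)&(abs(W[...,1]-.32)<.06)&(z>.097)&(z<.11);print("knob",rect(q,W))
print("grasp")
for (x,y) in((.482,-.25),(.4917,-.44)):
  for az in(-80,-60,-40,-30,-15,0,15):
    for lab,da in(("",0),("flip",180)):
      o=[]
      for phi in(90,75,60,45,30):
        R=tilt(r(az),r(phi))
        if da:R=R@np.diag([-1,-1,1])
        g=np.array([x,y,.12])+R[:,2]*.019
        j=m.inverse_kinematics(g,R);b=m.inverse_kinematics(g-R[:,2]*.12,R)
        o.append("--" if j is None else ("ok " if b is not None else "nb ")+str(np.round(j[[3,4,5]],1)))
      print(x,y,az,lab,o)
print("lay")
for cy in(-98,98):
  for phi in(30,15,0,-15,-30,-45,-60):
    for fl in(0,180):
      o=[]
      R=tilt(r(-2.8),r(phi))
      if fl:R=R@np.diag([-1,-1,1])
      j=m.inverse_kinematics(np.array([.48+cy*.0488/1000+.025,.3012+cy/1000,.0933])+R[:,2]*.019,R);o.append(None if j is None else j.round(1))
      print(cy,phi,fl,o)
E
python3 w7.py
```

```text
knob (((580.7645874023438, 302.6717224121094), (13.525196075439453, 14.153308868408203), 87.24976348876953), 196)
grasp
0.482 -0.25 -80  ['ok [ 4.4  1.5 -1.8]', 'ok [ 4.5  1.2 -1.9]', 'ok [ 4.6  0.9 -2.1]', 'ok [-1.4  0.7 -2.5]', '--']
0.482 -0.25 -80 flip ['ok [4.4 1.5 1.4]', 'ok [4.5 1.2 1.2]', 'ok [4.6 0.9 1. ]', 'ok [-1.4  0.7  0.7]', 'ok [-0.9  0.6  0.2]']
0.482 -0.25 -60  ['ok [ 4.   1.5 -1.6]', 'ok [ 4.   1.2 -1.7]', 'ok [ 4.1  0.8 -1.9]', 'ok [ 4.5  0.5 -2.3]', '--']
0.482 -0.25 -60 flip ['ok [4.  1.5 1.5]', 'ok [4.  1.2 1.4]', 'ok [4.1 0.8 1.2]', 'ok [4.5 0.5 0.8]', 'ok [-0.9  0.4 -0.1]']
0.482 -0.25 -40  ['ok [ 3.4  1.7 -1.5]', 'ok [ 3.4  1.2 -1.6]', 'ok [ 3.4  0.8 -1.7]', 'ok [ 3.6  0.3 -1.9]', 'ok [-0.6  0.2  2.3]']
0.482 -0.25 -40 flip ['ok [3.4 1.7 1.6]', 'ok [3.4 1.2 1.6]', 'ok [3.4 0.8 1.5]', 'ok [3.6 0.3 1.3]', 'ok [-0.6  0.2 -0.8]']
0.482 -0.25 -30  ['ok [ 3.1  1.7 -1.6]', 'nb [ 3.1  1.3 -1.6]', 'ok [ 3.1  0.8 -1.5]', 'ok [ 3.   0.3 -1.5]', 'ok [0.2 0.1 1.3]']
0.482 -0.25 -30 flip ['ok [3.1 1.7 1.6]', 'nb [3.1 1.3 1.6]', 'ok [3.1 0.8 1.6]', 'ok [3.  0.3 1.7]', 'ok [
[... 3243 characters left out ...]
e]
98 30 180 [array([ 0.7,  0.6,  1.8, -0.8,  0.5, -0.1])]
98 15 0 [array([ 0.7,  0.6,  1.6, -0.3,  0.7,  2.5])]
98 15 180 [array([ 0.7,  0.6,  1.6, -0.3,  0.7, -0.7])]
98 0 0 [array([ 0.6,  0.7,  1.5, -0. ,  0.9,  2.2])]
98 0 180 [array([ 0.6,  0.7,  1.5, -0. ,  0.9, -0.9])]
98 -15 0 [array([0.5, 0.8, 1.3, 0.2, 1.2, 2.1])]
98 -15 180 [array([ 0.5,  0.8,  1.3,  0.2,  1.2, -1.1])]
98 -30 0 [array([0.5, 0.9, 1.2, 0.3, 1.5, 2. ])]
98 -30 180 [array([ 0.5,  0.9,  1.2,  0.3,  1.5, -1.1])]
98 -45 0 [array([0.5, 1. , 1. , 0.4, 1.8, 2. ])]
98 -45 180 [array([ 0.5,  1. ,  1. ,  0.4,  1.8, -1.1])]
98 -60 0 [array([0.4, 1.2, 0.9, 0.5, 2. , 2.1])]
98 -60 180 [array([ 0.4,  1.2,  0.9,  0.5,  2. , -1.1])]
```

```bash
cat >> h.py <<'E'
FL=np.diag([-1.,-1,1])
def columns(d,k,rows):
    """axis of each upright column near rows (x,y at z=.17): (point at z=.093, direction)"""
    W=cloud(d,k);z=W[...,2];c=-k["R"].T@k["t"];out=[]
    for x,y in rows:
        near=np.linalg.norm(W[...,:2]-[x,y]-0*W[...,:2],axis=-1)<.028
        pts=[]
        for z0 in np.arange(.082,.148,.006):
            q=near&(z>=z0)&(z<z0+.006)
            if q.sum()<6:continue
            p=np.median(W[q],0);v=p-c;v[2]=0;v/=np.linalg.norm(v);pts.append(p+v*.0044)
        pts=np.array(pts)
        if len(pts)<4: out.append(None);continue
        fx=np.polyfit(pts[:,2],pts[:,0],1);fy=np.polyfit(pts[:,2],pts[:,1],1)
        res=np.hypot(np.polyval(fx,pts[:,2])-pts[:,0],np.polyval(fy,pts[:,2])-pts[:,1]).max()
        out.append((fx,fy,res,len(pts)))
    return out
E
cat > w8.py <<'E'
from h import *
r=np.radians
R=tilt(0,r(35))@FL
m.move_ptp([.40,.05,.33],down(r(-92)));m.move_ptp([.36,-.345,.27],R);m.dwell(.2)
for i in range(2):
    if i: m.move_l([.38,-.30,.29]);m.dwell(.2)
    p,d,k=shot("wrist",f"st{i}")
    for o in columns(d,k,[(.484,-.25),(.487,-.313),(.489,-.376),(.492,-.44)]):
        if o: print("xy@.093",np.polyval(o[0],.093).round(4),np.polyval(o[1],.093).round(4),"@.17",np.polyval(o[0],.17).round(4),np.polyval(o[1],.17).round(4),"lean deg",np.degrees([np.arctan(o[0][0]),np.arctan(o[1][0])]).round(1),o[2].round(4),o[3])
        else:print(None)
    print([(np.round(x["at"],3).tolist(),round(x["confidence"],2)) for x in m.look_for("wrist","column_a_mid")][:6])
for (x,y) in((.482,-.25),(.4917,-.44)):
  for az in(-85,-92,-100,-110,-120):
      o=[]
      for phi in(90,80,70,60,50):
        R=tilt(r(az),r(phi))@FL
        g=np.array([x,y,.122])+R[:,2]*.019
        j=m.inverse_kinematics(g,R);b=m.inverse_kinematics(g-R[:,2]*.1,R)
        o.append("--" if j is None else ("ok " if b is not None else "nb ")+str(np.round(j[[3,4,5]],1)))
      print(x,y,az,o)
E
python3 w8.py
```

```text
Traceback (most recent call last):
  File "w8.py", line 4, in <module>
    m.move_ptp([.40,.05,.33],down(r(-92)));m.move_ptp([.36,-.345,.27],R);m.dwell(.2)
                                           ~~~~~~~~~~^^^^^^^^^^^^^^^^^^^
host.Unreachable: the arm cannot take that pose within its joint ranges
```

```bash
sed -i 's/^R=tilt(0,r(35))@FL/R=tilt(r(-40),r(30))@FL/; s/m.move_ptp(\[.40,.05,.33\],down(r(-92)));//; s/\[.36,-.345,.27\]/[.38,-.27,.28]/; s/\[.38,-.30,.29\]/[.40,-.24,.29]/' w8.py; python3 w8.py
```

```text
xy@.093 0.4759 -0.2593 @.17 0.4677 -0.2712 lean deg [-6.1 -8.7] 0.0005 11
xy@.093 0.4856 -0.3156 @.17 0.4856 -0.3162 lean deg [ 0.  -0.4] 0.0006 11
xy@.093 0.4885 -0.3795 @.17 0.4888 -0.3801 lean deg [ 0.2 -0.4] 0.0007 11
xy@.093 0.4919 -0.4437 @.17 0.4913 -0.4432 lean deg [-0.4  0.4] 0.0011 9
[([0.468, -0.266, 0.142], 0.82), ([0.474, -0.318, 0.045], 0.43)]
xy@.093 0.4758 -0.2592 @.17 0.4676 -0.2714 lean deg [-6.1 -9. ] 0.0006 11
xy@.093 0.4855 -0.3156 @.17 0.4857 -0.3157 lean deg [ 0.1 -0.1] 0.0007 11
xy@.093 0.4887 -0.3797 @.17 0.4885 -0.3793 lean deg [-0.2  0.3] 0.0007 11
xy@.093 0.4916 -0.4435 @.17 0.4918 -0.4439 lean deg [ 0.1 -0.3] 0.0004 11
[([0.463, -0.268, 0.143], 0.66)]
0.482 -0.25 -85 ['ok [4.5 1.5 1.3]', 'ok [4.6 1.3 1.2]', 'ok [4.6 1.2 1.1]', 'ok [-1.5  1.   1. ]', 'ok [-1.4  0.8  0.8]']
0.482 -0.25 -92 ['ok [4.6 1.5 1.3]', 'ok [4.7 1.4 1.2]', 'ok [-1.5  1.2  1.1]', 'ok [-1.4  1.1  1. ]', 'ok [-1.2  0.9  0.8]']
0.482 -0.25 -100 ['ok [-1.5  1.6  1.2]', 'ok [-1.4  1.4  1.1]', 'ok [-1.4  1.3  1. ]', 'ok [-1.3  1.1  0.9]', 'ok [-1.1  1.   0.8]']
0.482 -0.25 -110 ['ok [-1.4  
[... 168 characters left out ...]
'ok [-1.1  1.5  1. ]', 'ok [-1.   1.4  0.9]', 'ok [-0.9  1.2  0.8]']
0.4917 -0.44 -85 ['ok [4.2 1.4 1.3]', 'ok [4.2 1.2 1.2]', 'ok [4.3 1.  1.1]', 'ok [4.5 0.8 0.9]', 'ok [-1.5  0.7  0.6]']
0.4917 -0.44 -92 ['ok [4.3 1.4 1.2]', 'ok [4.4 1.2 1.1]', 'ok [4.5 1.  1. ]', 'ok [4.7 0.9 0.8]', 'ok [-1.4  0.7  0.6]']
0.4917 -0.44 -100 ['ok [4.5 1.5 1.1]', 'ok [4.6 1.3 1. ]', 'ok [4.7 1.1 0.9]', 'ok [-1.5  1.   0.8]', 'ok [-1.3  0.9  0.6]']
0.4917 -0.44 -110 ['ok [4.6 1.5 1. ]', 'ok [-1.5  1.4  0.9]', 'ok [-1.4  1.2  0.9]', 'ok [-1.3  1.1  0.7]', 'ok [-1.1  1.   0.6]']
0.4917 -0.44 -120 ['ok [-1.5  1.6  0.9]', 'ok [-1.4  1.5  0.9]', 'ok [-1.3  1.4  0.8]', 'ok [-1.2  1.2  0.7]', 'ok [-1.   1.1  0.6]']
```

View pics/st0.png

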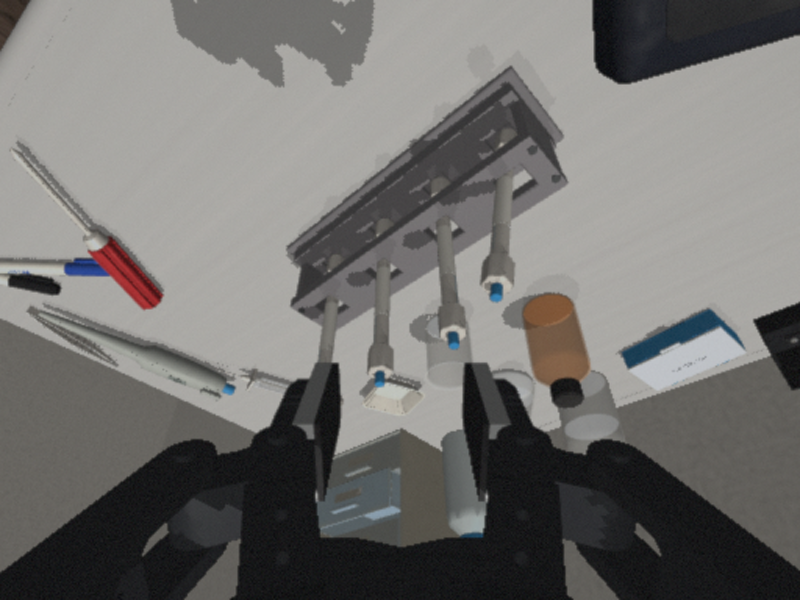

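The four columns stand at (500,180–290), (445,220–345), (383,260–380) and (325,300–370). The first leans about 10.7°, which means it has been knocked, and the other three are upright. I pick from the +y end of the row with a tilted tool.

```bash
cat >> h.py <<'E'
r=np.radians
TD=np.array([0,0,1.])
def gto(g,R,v=None):  # grasp point to g
    p=np.asarray(g)+R[:,2]*.019
    m.move_ptp(p,R) if v is None else m.move_l(p,R,max_speed=v)
def pick(mid,lean_az,lean,hole,az,zg=.115,phi=60):
    """mid: axis point at z=.093; lean in rad toward lean_az; hole: upright xy"""
    delta=lean*np.cos(lean_az-az); R=tilt(az,r(phi)-delta)@FL
    d=np.array([np.sin(lean)*np.cos(lean_az),np.sin(lean)*np.sin(lean_az),np.cos(lean)])
    g=np.array([*mid,.093])+d*(zg-.093)/d[2]
    m.set_gripper(.38)
    gto(g-R[:,2]*.09+TD*.13,R); gto(g-R[:,2]*.09,R,.2); gto(g,R,.1)
    m.set_gripper(0,60); print("grip",round(m.current_grip_width(),3),m.current_force().round(1))
    R=tilt(az,r(phi))@FL; g=np.array([*hole,zg])
    gto(g,R,.05); print("straight",m.current_force().round(1))
    gto(g+TD*.13,R,.12); print("lifted",round(m.current_grip_width(),3),m.current_force().round(1))
def inhand(name=None):
    """column in hand: cloud in the tool frame -> (angle of axis from tool x in x-z plane, grasp z error, x extents)"""
    m.dwell(.15);P=m.current_ee_pos();R=m.current_tcp_rot();p,d,k=shot("wrist",name)
    T=(cloud(d,k)-P)@R; x,y,z=T[...,0],T[...,1],T[...,2]+.019
    q=(abs(y)<.012)&(np.hypot(x,z)<.125)&(d>0)&(x>.012)
    return T,q,p
E
cat > w9.py <<'E'
from h import *
la=np.arctan2(-8.85,-6.1);l=np.arctan(np.hypot(np.tan(r(6.1)),np.tan(r(8.85))))
pick((.4758,-.2592),la,l,(.4825,-.2516),r(-118))
T,q,p=inhand("hand1");np.save("T.npy",T)
t=T[q]+[0,0,.019];print(len(t));h=np.histogram(t[:,0],bins=np.arange(.01,.13,.01))
for a,b in zip(np.arange(.01,.12,.01),np.arange(.02,.13,.01)):
    s=t[(t[:,0]>=a)&(t[:,0]<b)]
    if len(s):print(round(a,2),len(s),np.median(s,0).round(4),np.percentile(s[:,2],[5,95]).round(4),np.ptp(s[:,1]).round(4))
print(m.current_time())
E
python3 w9.py
```

```text
grip 0.108 [ 5.2 -0.6  1.5]
straight [ 0.1 -0.9  5.2]
lifted 0.107 [-0.3 -0.  -1. ]
10551
0.01 6120 [ 0.0173  0.003  -0.057 ] [-0.0708  0.0061] 0.024
0.02 679 [ 0.0246 -0.0005  0.0112] [-0.074   0.0155] 0.0239
0.03 596 [ 0.0349 -0.0003  0.0172] [0.0138 0.0213] 0.0114
0.04 548 [ 0.0448 -0.      0.0233] [0.0196 0.0272] 0.0112
0.05 527 [ 0.0549 -0.      0.0291] [0.0256 0.0333] 0.0108
0.06 542 [0.0653 0.     0.0352] [0.0314 0.0438] 0.0162
0.07 708 [0.0751 0.0005 0.0386] [0.0359 0.0424] 0.0166
0.08 673 [0.0849 0.0006 0.0435] [0.0394 0.0472] 0.016
0.09 158 [0.0932 0.0006 0.0535] [0.0448 0.0556] 0.0095
39.9333
```

View pics/hand1.png

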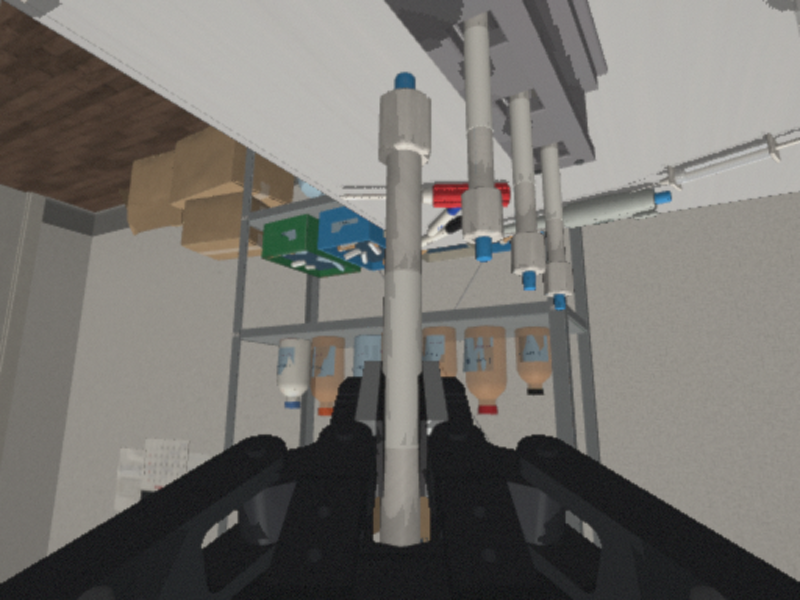

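The column is held between the pads, running from (405,80) at its bottom plug to (400,540). Its axis is within 1° of the intended angle. Now I lay it in cradle 0, measuring it again above the cradle.

```bash
cat >> h.py <<'E'
O=np.array([.478,.3014,.0433]);YAW=r(-2.8)
def measure(name=None):
    T,q,p=inhand(name);t=(T[q]+[0,0,.019]); t=t[(t[:,0]>.025)]
    # line through the tube part
    th=r(30)
    for _ in range(3):
        u=np.array([np.cos(th),np.sin(th)]);n=np.array([u[1],-u[0]])
        a=t[:,[0,2]]@u;c=t[:,[0,2]]@n;ok=abs(c-.003)<.02
        s0=(np.percentile(a[ok],99.5)-.0885)
        w=ok&(a>.03)&(a<s0+.056)
        f=np.polyfit(a[w],c[w],1);th-=np.arctan(f[0])
    u=np.array([np.cos(th),np.sin(th)]);n=np.array([u[1],-u[0]]);a=t[:,[0,2]]@u;c=t[:,[0,2]]@n
    w=(a>.03)&(a<s0+.056)&(abs(c-.003)<.02)
    yy=np.polyfit(a[w],t[w,1],1)
    print("hand: theta",np.degrees(th).round(2),"s",s0.round(4),"c",(np.median(c[w])-.0044).round(4),"y",np.polyval(yy,0).round(4),"skew deg",np.degrees(yy[0]).round(2),"n",w.sum())
    return th,s0,np.median(c[w])-.0044,np.polyval(yy,s0)
def cradle(i):
    cy=[.098,.042,-.042,-.098][i];return O+np.array([-np.sin(YAW)*cy,np.cos(YAW)*cy,.050])
def check(i):
    p,d,k=shot("wrist",f"lay{i}");W=cloud(d,k);c=cradle(i);ax=np.array([np.cos(YAW),np.sin(YAW),0]);ay=np.array([-ax[1],ax[0],0])
    T=W-c;X,Y,Z=T@ax,T@ay,T[...,2]
    q=(abs(X)<.055)&(abs(Y)<.02)&(Z>-.005)&(Z<.03)
    w=q&(Z>.003)
    f=np.polyfit(X[w],Z[w],1);g=np.polyfit(X[w],Y[w],1);e=(abs(Y)<.02)&(Z>-.006)&(Z<.02)&(abs(X)<.11)
    print("lay check",i,"n",w.sum(),"topZ",np.percentile(Z[w],90).round(4),"slope",f[0].round(3),"Y",g.round(4),"Xends",np.percentile(X[e],[.5,99.5]).round(3))
def lay(i,th,s,c,yo):
    C=cradle(i)
    u=np.array([np.cos(th),0,np.sin(th)]);n=np.array([u[2],0,-u[0]])
    R=tilt(YAW,-th)@FL
    tgt=C-R@(u*s+n*c+np.array([0,yo,-.019]))
    return tgt,R
def carry(i,me):
    tgt,R=lay(i,*me);m.move_ptp(tgt+TD*.16,R);me=measure(f"hov{i}");tgt,R=lay(i,*me)
    m.move_l(tgt+TD*.05,R,max_speed=.15);m.move_l(tgt+TD*.012,max_speed=.08)
    for dz in(.006,.003,.001,0,-.001):
        m.move_l(tgt+TD*dz,max_speed=.03);F=m.current_force();print(dz,F.round(1))
        if F[2]>6:break
    m.set_gripper(.33);m.dwell(.2)
    p=m.current_ee_pos();m.move_l(p+TD*.08,max_speed=.12);m.move_l(p+TD*.17,max_speed=.3);m.dwell(.1);check(i);print("t",m.current_time())
E
python3 - <<'E'
from h import *
me=measure()
tgt,R=lay(0,*me);print(tgt,R.round(2),m.inverse_kinematics(tgt,R),m.current_qpos().round(2))
carry(0,me)
E
```

```text
hand: theta 30.67 s 0.0213 c -0.0012 y -0.0009 skew deg 0.83 n 2252
[0.49444331 0.3993043  0.07810973] [[-0.86  0.05 -0.51]
 [ 0.04  1.    0.02]
 [ 0.51  0.   -0.86]] [ 0.4950937   0.90172924  1.19506132  0.26759856  1.51647041 -1.10600632] [-0.19  0.57  1.66 -0.98  1.47  0.71]
hand: theta 30.57 s 0.021 c -0.0028 y 0.0009 skew deg 0.5 n 2187
0.006 [-0.6 -0.7 -1.6]
0.003 [ 0.4 -0.5 -1.6]
0.001 [-0.1  0.4 -0.6]
0 [ 0.7 -0.8 -1. ]
-0.001 [-0.   0.8  5. ]
lay check 0 n 1142 topZ 0.0055 slope 0.003 Y [0.0024 0.    ] Xends [-0.086  0.086]
t 47.4417
```

```bash
cat >> h.py <<'E'
HOLES=[(.4825,-.2516),(.4855,-.3156),(.4886,-.3796),(.4917,-.4436)]
def fetch(j,i):
    m.move_ptp([.40,-.24,.29],tilt(r(-40),r(30))@FL);m.dwell(.2);_,d,k=shot("wrist",f"st_{j}")
    o=columns(d,k,[HOLES[j]])[0]
    if o is None:print("not seen");return False
    fx,fy,res,n=o;lean=np.arctan(np.hypot(fx[0],fy[0]));la=np.arctan2(fy[0],fx[0]);mid=(np.polyval(fx,.093),np.polyval(fy,.093))
    print("col",j,np.round(mid,4),"lean",np.degrees([lean,la]).round(1),res,n)
    if res>.002 or np.hypot(*(np.array(mid)-HOLES[j]))>.015:print("odd");return False
    pick(mid,la,lean,HOLES[j],r(-112));me=measure(f"hand_{j}")
    if abs(me[1]-.022)>.006 or abs(np.degrees(me[0])-30)>4:print("odd hold");return False
    carry(i,me);return True
E
python3 -c "
from h import *
fetch(1,1)"
```

```text
col 1 [ 0.4858 -0.3152] lean [   1.1 -111. ] 0.0007771184872210921 11
grip 0.108 [0.5 0.2 1. ]
straight [0.2 0.1 4.4]
lifted 0.105 [-0.4  0.  -1.5]
hand: theta 31.25 s 0.0213 c -0.0004 y -0.0005 skew deg 0.16 n 2229
hand: theta 31.63 s 0.0205 c -0.0016 y 0.0009 skew deg 0.33 n 2178
0.006 [ 0.5 -0.1 -1.4]
0.003 [-0.3  0.2 -1.4]
0.001 [-0.4 -0.1 -1.8]
0 [ 0.2  0.7 -0.2]
-0.001 [-0.2 -1.4  4.8]
lay check 1 n 1141 topZ 0.0054 slope 0.001 Y [0.001 0.   ] Xends [-0.087  0.086]
t 63.175
```

```bash
python3 -c "
from h import *
if fetch(2,2): fetch(3,3)"
```

```text
col 2 [ 0.4887 -0.3794] lean [   0.3 -114.6] 0.0007487532926507824 11
grip 0.107 [0.6 0.9 1.4]
straight [3.  1.5 4. ]
lifted 0.106 [ 0.1 -0.7 -2. ]
hand: theta 30.6 s 0.0213 c -0.0003 y -0.0006 skew deg 0.24 n 2250
hand: theta 30.86 s 0.0208 c -0.0016 y 0.001 skew deg 0.29 n 2212
0.006 [-0.2  0.1 -1.3]
0.003 [-0.4 -0.5 -2. ]
0.001 [-0.4  0.7 -1.6]
0 [-0.   0.4 -1. ]
-0.001 [-0.9  0.6  5.8]
lay check 2 n 1112 topZ 0.0054 slope 0.002 Y [-0.0011  0.0001] Xends [-0.087  0.086]
t 78.625
col 3 [ 0.4917 -0.4437] lean [1.000e-01 1.547e+02] 0.0004986965822227194 11
grip 0.106 [ 0.5 -0.8  1.5]
straight [1.7 0.  3.3]
lifted 0.108 [ 0.2 -0.5 -1.8]
hand: theta 30.22 s 0.0216 c -0.0001 y -0.0005 skew deg 0.16 n 2281
hand: theta 30.51 s 0.0205 c -0.0015 y 0.0011 skew deg 0.15 n 2232
0.006 [-0.5  0.  -1.3]
0.003 [ 0.8  0.9 -1.6]
0.001 [-0.5 -0.2 -1.2]
0 [ 0.2  0.6 -0.3]
-0.001 [-0.4 -0.1  5.3]
lay check 3 n 1089 topZ 0.0053 slope 0.001 Y [ 0.001  -0.0001] Xends [-0.087  0.085]
t 93.775
```

All four are laid. Before pressing I check the whole load and the keeper from above.

Run:
```python
from h import *
m.move_ptp([.44,.30,.33],down(r(-92.8)));m.dwell(.2)
for i in range(4):check(i)
p,d,k=shot("wrist","load");W=cloud(d,k);z=W[...,2]
q=(abs(W[...,0]-.59)<.035)&(abs(W[...,1]-.31)<.03)&(z>.09)&(z<.11);print("knob",rect(q,W) if q.any() else None)
q=(np.hypot(W[...,0]-.3941,W[...,1]-.3055)<.008);print("button z",np.percentile(z[q],[10,50,90]))
q=(np.hypot(W[...,0]-.3941,W[...,1]-.3055)<.025)&(z>.056);print(rect(q,W) if q.any() else None)
print([(np.round(x["at"],3).tolist(),round(x["confidence"],2)) for x in m.look_for("wrist","start_button_top")][:3])
```

```text
lay check 0 n 787 topZ 0.0056 slope 0.003 Y [-0.0004 -0.0003] Xends [-0.086  0.086]
lay check 1 n 778 topZ 0.0055 slope 0.001 Y [ 0.0016 -0.    ] Xends [-0.086  0.086]
lay check 2 n 752 topZ 0.0054 slope 0.001 Y [0.0061 0.0005] Xends [-0.087  0.086]
lay check 3 n 745 topZ 0.0054 slope 0.001 Y [-0.004   0.0005] Xends [-0.087  0.086]
knob (((571.051513671875, 318.946044921875), (14.423263549804688, 51.646080017089844), 31.48007583618164), 242)
button z [0.05975935 0.06055144 0.06129499]
(((394.8946228027344, 305.5454406738281), (20.227060317993164, 20.205142974853516), 41.81855392456055), 195)
[]
```

View pics/load.png

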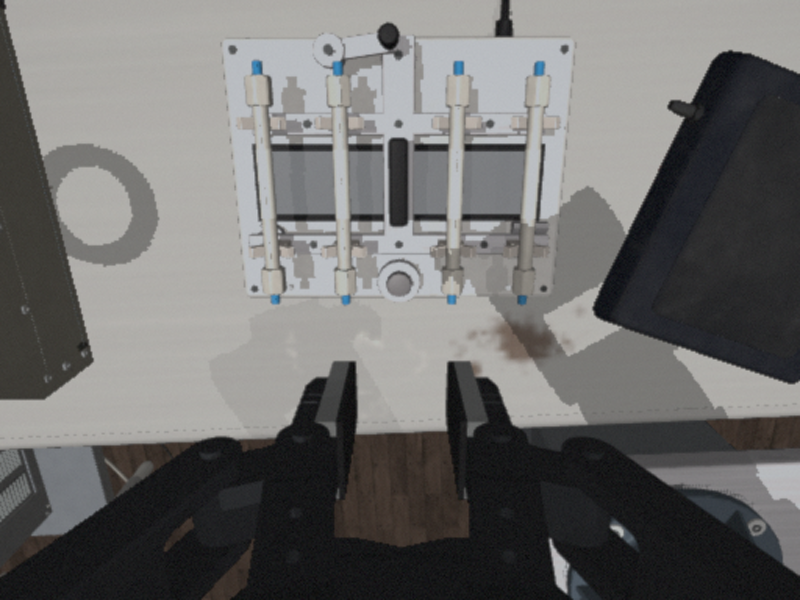

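The picture shows all four columns in their cradles (x ≈ 265, 340, 455 and 530 px) with the pins on the tail side. The keeper runs from its pivot at (328,48) to the knob at (388,37), across the tail at about 1.45 rad. The button at (398,283) is free, so I press it.

Run:
```python
from h import *
x,y=.3945,.3055
m.set_gripper(0)
m.move_ptp([x,y,.13],down(r(-92.8)));m.move_l([x,y,.064],max_speed=.08)
for zz in(.061,.0595,.058,.0565,.0555,.055):
    m.move_l([x,y,zz],max_speed=.03);F=m.current_force();print(zz,F.round(1),m.current_ee_pos()[2].round(4))
    if F[2]>9:break
m.dwell(.2);m.move_l([x,y,.14],max_speed=.1);m.move_l([.40,.28,.33],max_speed=.25);m.dwell(.3)
for i in range(4):check(i)
p,d,k=shot("wrist","end");W=cloud(d,k);z=W[...,2]
q=(np.hypot(W[...,0]-.3941,W[...,1]-.3055)<.008);print("button z",np.percentile(z[q],[10,50,90]))
q=(np.hypot(W[...,0]-.58,W[...,1]-.303)<.015)&(z>.097);print("knob",rect(q,W));print(m.current_time())
```

```text
0.061 [ 0.2 -0.3  0.4] 0.0611
0.0595 [-0.1  0.2  1.9] 0.0596
0.058 [-0.1  0.4  2.3] 0.058
0.0565 [0.8 0.8 3.2] 0.0565
0.0555 [-1.3 -1.4  9.8] 0.056
lay check 0 n 871 topZ 0.0057 slope 0.001 Y [-0.0021 -0.0003] Xends [-0.087  0.084]
lay check 1 n 880 topZ 0.0056 slope 0.001 Y [-0.0027 -0.0001] Xends [-0.087  0.084]
lay check 2 n 848 topZ 0.0054 slope -0.001 Y [0.0003 0.0001] Xends [-0.087  0.084]
lay check 3 n 822 topZ 0.0054 slope 0.002 Y [-0.0028  0.0003] Xends [-0.087  0.084]
button z [0.06129386 0.38641525 0.39251965]
knob (((0.0, 0.0), (0.0, 0.0), 0.0), 0)
103.2583
```

```bash
python3 -c "
from h import *
print(m.sign_off())"
```

```text
the job is handed in; nothing more can be done
None
```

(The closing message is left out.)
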